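Hold the gas-reset key turned while the pilots are lit

ROBOT

A 6-joint arm with a two-finger parallel gripper is mounted at the origin on the work surface. World frame = base frame: x ahead of the robot, y to its left, z up, the work surface at z = 0. Lengths are in m, angles in rad, forces in N, time in s.
With the tool pointing down it reaches from about 0.25 to 0.725 m from the base axis. Payload 4 kg.
Tool frame: the origin (TCP) lies at the very end of the fingers, on their centre line; the grasp point (between the pads) lies 19 mm behind it (bot.pinch_z is the distance from the TCP to the grasp point, in m); z points along the fingers, x is the direction in which the jaws open and shut, and the axes are right-handed (so a half turn about z gives the same grasp; the last joint's range is limited). The gripper opens to 85 mm and grips with 20 to 120 N. Pads are 22 mm wide; open, the fingers measure 114 mm over their backs; the gripper's body (76 mm by 85 mm) begins 54 mm behind the grasp point. The pads swing forward as they close: fully open they stand 13 mm farther back than shut.
Start: joints at [0, 0.241, 0.005, 1.335, 0, 1.571], TCP at [0.5, -0, 0.207] pointing down, gripper open.
Joint ranges: [-2.72, 2.72], [-1.05, 1.87], [-1.09, 1.28], [-1.99, 2.15], [-1.42, 1.44], [-3.14, 3.14]. Speed limits (rad/s): [2.79, 2.79, 3.14, 3.14, 3.14, 3.14].

INTERFACE

Orientations are given as a unit quaternion [x, y, z, w].
In Python, from workcell import bot gives the robot as it stands. The module is installed in compiled form; this text tells all that it offers.
- The arm moves only by the shell command python3 -m inch 'ROWS'. ROWS is JSON, a list of rows, each a list of 7 numbers: the shift along the tool's x, y, z scaled (see below), then the turn, a rotation vector about the tool's x, y, z scaled (see below), then the gripper command: -1 is fully open, 1 is shut, values between are in proportion. In form: [[x, y, z, wx, wy, wz, gripper], ...]. A call has exactly 8 rows; each row shifts and turns the commanded pose from where the row before left it, along the tool's axes as they then stand; what a row does not reach is not made up. The controller multiplies each number of a shift by 2.5 cm and each number of a turn by 180 degrees. A row lasts 1/10 s, in which the tool goes at most 50 mm and 8.59 degrees, less where a joint would pass 70% of its speed; a pose out of reach is approached as far as the arm can. A call with a number of a shift or a turn outside -1 to 1 is refused whole. A call with a gripper value outside its range is refused whole. The fingers move at their own pace and stop on an object; the grip force is fixed at half the most. Time passes only in rows, so rows that do not move let the fingers close, or fill a call up. It gives the time, the measured TCP pose, the force and the opening at its end, in the units of the state.
- bot.get_obs(): the state, without advancing time (a new reading comes with each control period).
- bot.camera(name): name is "scene" or "side" or "wrist"; returns (picture, depth): 420x560x3 uint8, blue, green, red; 420x560 float32, m along the optical axis (not along the pixel's ray), 0 where there is no reading.
- bot.get_calibration(name): a dict with "vfov" (degrees; the focal length in pixels is half the picture's height over the tangent of half this angle, whatever the lens; pixels are square), "cx", "cy" (the principal point, pixels), "R" (3x3) and "t" (3): a world point X has camera coordinates R X + t. Camera axes: x right, y down, z forward; pixel columns grow to the right and rows downward; lengths in m; the calibration is good to about 2 mm. The wrist camera is an equidistant fisheye: a pixel r from the principal point sees the ray r / f radians off the axis. A picture is of the moment at which its call begins: read the wrist's pose just before it. get_calibration takes no time and is no camera call; for the wrist camera it gives the pose at the moment of the call.
- bot.job_done(): hands the job in, once; it reports no verdict.
The state is a dict: "clock": time; "joint_pos": joint angles; "joint_vel": joint speeds; "tau": joint torques, N m; "eef_pos": TCP position; "tool_rot": TCP orientation; "ft_force": force on the tool from outside, world axes, zero at the start; "ft_torque": the same for the moment, N m; "grip_width": finger opening in m.
Only numpy, scipy, OpenCV 4.12 (cv2) and the standard library are available. Lean on these libraries where they do the work, as an engineer would, in place of code of your own. Each camera call takes 0.05 s, during which the arm holds its last target.

TASK

Someone is about to light the pilots on the gas hob and needs the gas reset held on. Take the square-headed key out of the key block, put it in the key switch on the grey gas box, wiggle it gently past the sticky wafers, without forcing it, until it is fully home, then turn it a quarter turn clockwise to its stop against the spring and finish while still gripping it and holding it turned. Do not press the red emergency knob on the box, and leave the other keys and the loose things on the table where they are.

Things in the scene. Friction and masses are not known exactly. Their poses are not given: they have to be found in the camera images.
- key_sq_head (a point): Centre of the square head (32 wide x, 9 thick y, 30 mm tall, black) of the key to use, upright in one of the key block's 3 slots (which varies). z points up the key. Under the head a collar 24 x 8 x 8 mm; its underside (shoulder) is 23 mm below this point. Same both ways round, 25 to 50 g. Pinch the head across its thickness, fingertips at most 16 mm below this point, to clear block and lock.
- key_tip (a point): Middle of the end of that key's blade, 51 mm below the head's centre (28 mm below the shoulder). Flat steel blade 11 mm wide (x) x 3 mm thick (y), blunt square end.
- keyway (a point): Centre of the keyway at the brass face of the key switch, 3 mm above the lid, inside a round bezel 47 mm across that stands 1 mm above the face. x along the slot, y across, z up. Opening 19.4 x 11.2 mm, narrowing at 45 degrees over 3.5 mm to a slot 12.4 x 4.2 mm. The face turns with the key. Key fully home: shoulder on the face, head's centre 23 mm above this point.
- lock_inside (a point): Point on the lock's axis 14 mm below the face, between two sticky wafers (slots 12.8 x 4.6 mm). Seen from above, the first stands 0.45 to 0.65 rad clockwise of the keyway's starting line, the second as far anticlockwise, the core below on the line. They stop a straight push with the blade's end 7, 13.5 and 20 mm below the face.
- lock_core (a point): Point on the axis 20 mm below the face, at the top of the core. How the wafers and core are passed: press lightly (3 to 8 N) and twist the key slowly to and fro; it drops 6.5 mm, and at the core all the way home, when within about 0.1 rad of each slot. Wafers already passed turn along with the key. Over about 15 N drags the wafers round; over 40 N forces it.
- core (a joint): Turn of the lock's core, rad, clockwise from above: 0 at rest, in line with the keyway as it starts, 1.57 (a quarter turn) at its stop. Sprung back with 0.03 N m at rest, 0.08 N m at the stop (wafers and face drag add 0.06 N m); springs back if the key is let go. The key has about 0.15 rad of play in it. Turn it only with the key fully home.
- key_rd_head (a point): Point 23 mm above the shoulder of another key in the block, with a round disc head 26 mm across; same blade and collar. Leave it in its slot.
- key_nr_head (a point): Point 23 mm above the shoulder of the third key in the block, with a narrow head 13 mm wide; same blade and collar. Leave it in its slot.
- keyblock: Fixed wooden key block on a rubber foot, 38 mm (x) x 150 mm (y) x 36 mm tall; origin under its centre. Three slots in a row along y at -46, 0 and +46 mm hold the keys, blades down, heads above, their wide side along y, shoulders on the block's top.
- gasbox: Fixed grey steel gas control box, 130 mm (x) x 210 mm (y) x 75 mm tall, origin under its centre. On its lid, both 12 mm to the -x side of the middle: the key switch at y = +55 mm and the red emergency knob at y = -55 mm; behind them (+x) two clear pilot lamps 9 mm tall. A cable gland and conduit leave the +x side.
- stop (a joint): Travel of the red emergency mushroom knob in m: 0 out, 0.006 pressed (about 8 N). 40 mm across, its top 28 mm above the lid. Must not be pressed.
- shaker: Loose steel salt shaker, 38 mm across, 83 mm tall, standing between the box and the key block; origin under its centre. Leave alone.
- mug: Loose white mug, 80 mm across, 95 mm tall; origin under its centre. Leave alone.
- sauce: Loose amber sauce bottle, 54 mm across, 160 mm tall; origin under its centre. Leave alone.
- spice: Loose spice jar, 48 mm across, 85 mm tall; origin under its centre. Leave alone.
- can: Loose food tin, 74 mm across, 110 mm tall; origin under its centre. Leave alone.

How it is judged:
On the way, in this order (a step that is already met when the one before it is completed fails the run):
1. the square-headed key is fully home in the key switch, upright, the core not yet turned (z of key_sq_head in the frame of keyway between 0.018 and 0.0258 m and horizontal distance between key_sq_head and keyway below 0.008 m and angle between key_sq_head's own z axis and vertical below 0.15 rad and angle between the x axis of key_sq_head and the x axis of keyway, either way round below 0.3 rad and value of joint core below 0.5 rad), for 0.2 s.
2. with the key home the core is turned a quarter turn clockwise (z of key_sq_head in the frame of keyway between 0.018 and 0.0258 m and horizontal distance between key_sq_head and keyway below 0.008 m and angle between key_sq_head's own z axis and vertical below 0.15 rad and angle between the x axis of key_sq_head and the x axis of keyway, either way round below 0.3 rad and value of joint core above 1.3 rad), for 0.5 s.
At the end, for the whole second after the job is handed in: For the last second the square-headed key is fully home (within 3 mm, upright), gripped (over 2 N) and holds the core past 1.3 rad; the red knob is unpressed (under 3 mm), the other keys within 15 mm and the other things within 40 mm of where they were (all of step 2 and contact force between the fingers and key_sq above 2 N and value of joint stop below 0.003 m and distance of each of key_rd_head, key_nr_head from where it was at the start of the episode below 0.015 m and distance of each of shaker, mug, sauce, spice, can from where it was at the start of the episode below 0.04 m); the arm keeps its last pose, push and grip.
It fails at once if the key is forced in: before it is home it presses on the lock or box with more than 40 N (contact force between key_sq and gasbox above 40 N and not (z of key_sq_head in the frame of keyway between 0.018 and 0.0258 m and horizontal distance between key_sq_head and keyway below 0.008 m and angle between key_sq_head's own z axis and vertical below 0.15 rad and angle between the x axis of key_sq_head and the x axis of keyway, either way round below 0.3 rad)).
It fails at once if the core is turned before the key is fully home (value of joint core above 0.5 rad and not (z of key_sq_head in the frame of keyway between 0.018 and 0.0258 m and horizontal distance between key_sq_head and keyway below 0.008 m and angle between key_sq_head's own z axis and vertical below 0.15 rad and angle between the x axis of key_sq_head and the x axis of keyway, either way round below 0.3 rad)).
It fails at once if the red emergency knob is pressed (value of joint stop above 0.003 m).
It fails at once if another key is pulled out or knocked about (distance of any of key_rd_head, key_nr_head from where it was at the start of the episode above 0.015 m).
It fails at once if a bystander on the table is pushed about (distance of any of shaker, mug, sauce, spice, can from where it was at the start of the episode above 0.04 m).
It also fails if it takes over 67 s, if anything falls off the work surface, if the arm or the gripper's body presses on something with over 40 N, if the wrist force passes 120 N, or if a joint passes its speed limit or range.

## Working session

There is one attempt and no reset: what is moved stays moved. The work goes in short steps, Python scripts to look and compute and a shell command to move; the robot and the scene stay as the last step left them, time stands still between calls to the robot, and variables do not carry over. Pictures are saved under pics/ and viewed, and the job is handed in when it is done.

```bash
mkdir -p pics
python3 - <<'E'
from workcell import bot
import cv2,numpy as np
print(bot.get_obs())
for n in ["scene","side","wrist"]:
    c=bot.get_calibration(n); p,d=bot.camera(n); cv2.imwrite(f"pics/{n}0.png",p); np.savez(f"{n}0.npz",p=p,d=d,**c); print(n,c)
E
```

```text
{'clock': 0.0, 'joint_pos': array([1.70511296e-06, 2.41384022e-01, 3.71981802e-03, 1.33520905e+00,
       1.17123851e-05, 1.57076431e+00]), 'joint_vel': array([-0.00126584,  0.00026511,  0.00070853, -0.00053963, -0.00187149,
       -0.00117914]), 'tau': array([ 5.50268451e-04, -3.72315860e+01,  2.52406776e+01,  1.67737965e-02,
        2.29149265e-05,  1.14679995e-05]), 'eef_pos': array([4.99311980e-01, 4.68836070e-06, 2.06325797e-01]), 'tool_rot': array([ 9.99999461e-01,  1.68528730e-05, -1.03846273e-03, -5.87192612e-06]), 'ft_force': array([0.49742019, 0.038488  , 0.17194712]), 'ft_torque': array([-0.01585426,  0.0295475 ,  0.00550441]), 'grip_width': 0.08531225465425307}
scene {'vfov': 50.33631087421091, 'cx': 276.2370794317843, 'cy': 211.01210492175238, 'R': array([[-0.40289695,  0.91521719,  0.0071791 ],
       [ 0.62564313,  0.28112878, -0.72769313],
       [-0.66801551, -0.28869379, -0.68586527]]), 't': array([ 0.19931621, -0.24884452,  1.4250175 ])}
side {'vfov': 55.02381096684329, 'cx': 274.91504567714543, 'cy': 210.02922524818155, 'R': array([[ 0.95099017, -0.30917182,  0.00552136],
       [-0.23479498, -0.73360133, -0.63773067],
       [ 0.20121882,  0.60517921, -0.77023965]]), 't': array([-0.4695573 ,  0.16802016,  0.89341748])}
wrist {'vfov': 65.70646984690485, 'cx': 271.5292468242636, 'cy': 204.13078596694132, 'R': array([[ 9.99996736e-01,  8.56962864e-05, -2.55362428e-03],
       [ 7.52381198e-04, -9.65000331e-01,  2.62247584e-01],
       [-2.44177463e-03, -2.62248650e-01, -9.64997245e-01]]), 't': array([-0.49896968, -0.03431817,  0.3785473 ])}
```

View pics/scene0.png

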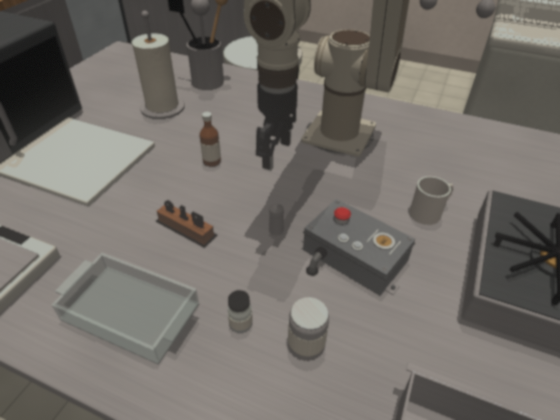

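View pics/side0.png

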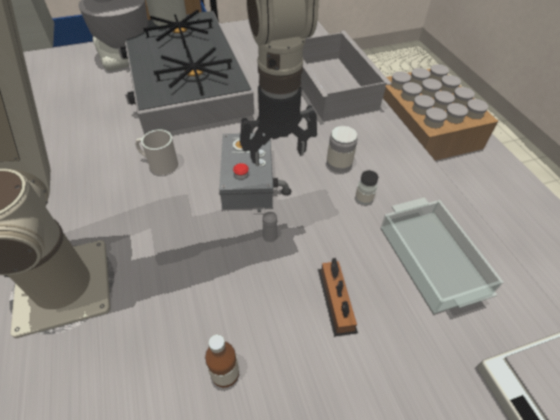

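View pics/wrist0.png

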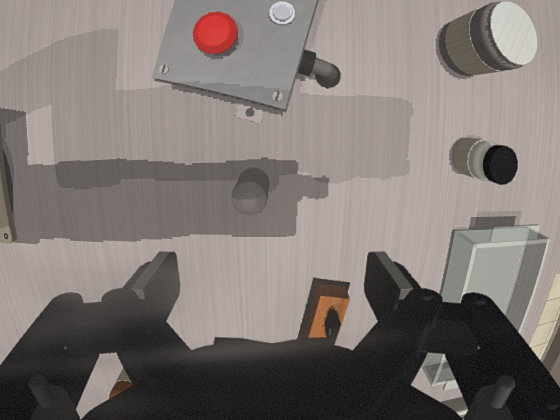

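The scene view shows the block near (186,223), the box near (358,243) with the lock bezel near (384,241), and the shaker at (277,221). I'll enlarge the block and lock regions and get rough positions from depth.

```bash
cat > h.py <<'E'
import numpy as np,cv2
def pt(f,u,v,z=None,d=None):
    """f: npz dict; cast pixel to plane z or depth d (pinhole or fisheye for wrist)"""
    F=210/np.tan(np.radians(f['vfov'])/2); x=(u-f['cx'])/F; y=(v-f['cy'])/F
    if f.get('fish',False):
        r=np.hypot(x,y); s=np.tan(r)/r if r>1e-9 else 1; x*=s;y*=s
    ray=np.array([x,y,1.]); R=f['R'];t=f['t']; C=-R.T@t; D=R.T@ray
    return C+D*((z-C[2])/D[2] if d is None else d)
def proj(f,X):
    F=210/np.tan(np.radians(f['vfov'])/2); c=f['R']@np.asarray(X)+f['t']
    a=c[:2]/c[2]
    if f.get('fish',False):
        r=np.hypot(*a); a=a*(np.arctan(r)/r if r>1e-9 else 1)
    return a*F+[f['cx'],f['cy']]
def load(n):
    z=np.load(n+'.npz'); f={k:z[k] for k in z}; f['fish']=n.startswith('wrist'); return f
def shot(bot,n,name):
    c=bot.get_calibration(n); p,d=bot.camera(n); np.savez(name+'.npz',p=p,d=d,**c); cv2.imwrite(f'pics/{name}.png',p)
    f=dict(c);f.update(p=p,d=d,fish=n=='wrist'); return f
def crop(f,u0,u1,v0,v1,k,name):
    cv2.imwrite(f'pics/{name}.png',cv2.resize(f['p'][v0:v1,u0:u1],None,fx=k,fy=k,interpolation=cv2.INTER_CUBIC))
E
python3 - <<'E'
from h import *
s=load('scene0'); d=load('side0')
a=cv2.resize(s['p'][190:250,145:225],(400,300),interpolation=2);b=cv2.resize(d['p'][250:340,300:370],(350,450),interpolation=2)
c=cv2.resize(s['p'][195:295,295:420],(500,400),interpolation=2)
im=np.zeros((600,800,3),np.uint8); im[:300,:400]=a; im[:450,400:750]=b; 
cv2.imwrite('pics/z1.png',im); cv2.imwrite('pics/z2.png',c)
for (u,v) in [(186,223),(169,206),(184,212),(197,219),(384,241),(342,214),(277,221),(239,310),(210,140)]:
    print(u,v,pt(s,u,v,d=s['d'][v,u]).round(3))
for (u,v) in [(335,268),(340,288),(345,308),(270,225),(241,170)]: print('side',u,v,pt(d,u,v,d=d['d'][v,u]).round(3))
E
```

```text
186 223 [ 0.576 -0.201  0.036]
169 206 [ 0.562 -0.255  0.059]
184 212 [ 0.567 -0.209  0.062]
197 219 [ 0.577 -0.167  0.064]
384 241 [0.472 0.25  0.069]
342 214 [0.46  0.146 0.101]
277 221 [0.491 0.    0.048]
239 310 [0.768 0.043 0.078]
210 140 [ 0.318 -0.277  0.093]
side 335 268 [ 0.566 -0.181  0.073]
side 340 288 [ 0.561 -0.222  0.063]
side 345 308 [ 0.551 -0.268  0.067]
side 270 225 [ 0.473 -0.027  0.066]
side 241 170 [0.448 0.13  0.102]
```

View pics/z1.png

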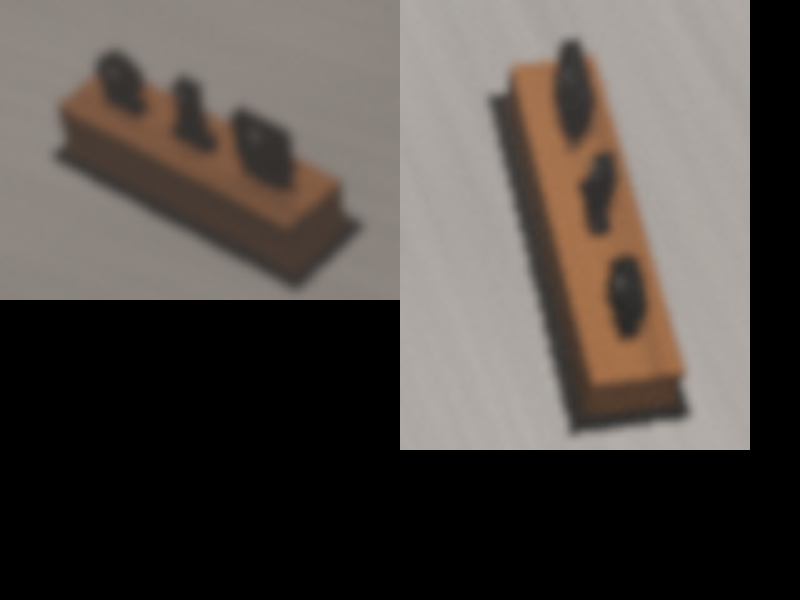

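View pics/z2.png

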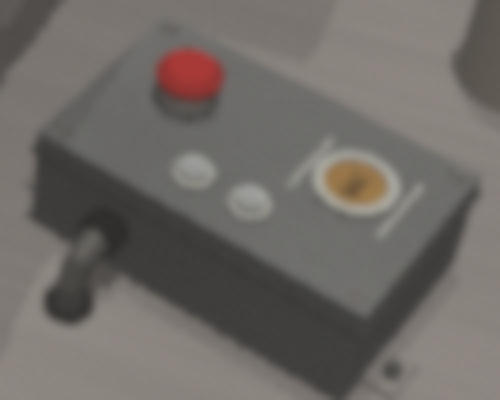

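The square head is the +y-most key, scene (197,219), about (0.57,-0.17). The keyway bezel is at scene (384,241). Next I move over the square key for a wrist view.

```bash
python3 -m inch '[[0.4,0.8,0,0,0,0,-1],[0.4,0.8,0,0,0,0,-1],[0.4,0.8,0,0,0,0,-1],[0.4,0.8,0,0,0,0,-1],[0.4,0.8,0,0,0,0,-1],[0.4,0.8,0,0,0,0,-1],[0.4,0.8,0,0,0,0,-1],[0,0.6,0,0,0,0,-1]]'
python3 -m inch '[[0,0,0,0,0,0,-1],[0,0,0,0,0,0,-1],[0,0,0,0,0,0,-1],[0,0,0,0,0,0,-1],[0,0,0,0,0,0,-1],[0,0,0,0,0,0,-1],[0,0,0,0,0,0,-1],[0,0,0,0,0,0,-1]]'
python3 - <<'E'
from workcell import bot
from h import *
print(bot.get_obs()['eef_pos'],bot.get_obs()['tool_rot'])
f=shot(bot,'wrist','wrist1')
E
```

```text
clock: 0.95
eef_pos: [0.5705, -0.1561, 0.2063]
tool_rot: [1.0, -0.0, -0.0, -0.0]
ft_force: [-0.2, -0.4, 0.1]
grip_width: 0.0851
clock: 1.75
eef_pos: [0.57, -0.1549, 0.2073]
tool_rot: [1.0, 0.0, 0.0, 0.0]
ft_force: [-0.6, 0.3, -0.2]
grip_width: 0.085
[ 0.57001276 -0.15487276  0.2072527 ] [9.99999995e-01 1.00674432e-04 2.57169857e-05 1.20561664e-05]
```

View pics/wrist1.png

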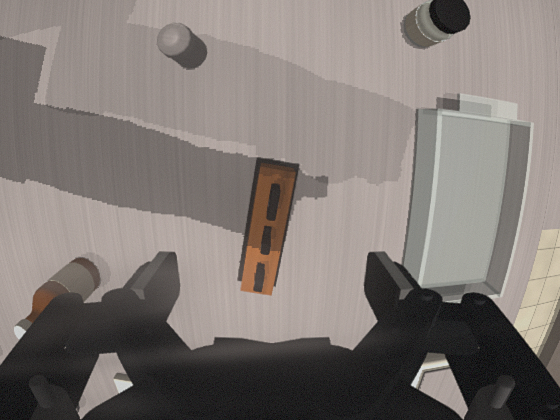

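The wrist picture shows the block with the square key at about (273,201), the narrow one at (266,240) and the round one at (260,275). I'll measure the head outline and block top.

Run:
```python
from h import *
f=load('wrist1'); f['fish']=True
p=f['p'].astype(int)
crop(f,230,310,150,300,4,'z3')
hsv=cv2.cvtColor(f['p'],cv2.COLOR_BGR2HSV)
# orange top face
m=((hsv[...,0]<20)&(hsv[...,1]>120)&(hsv[...,2]>60)).astype(np.uint8); m[:150]=0; m[300:]=0; m[:,:225]=0;m[:,310:]=0
m=cv2.morphologyEx(m,cv2.MORPH_CLOSE,np.ones((15,15)))
c=max(cv2.findContours(m,0,2)[0],key=cv2.contourArea)[:,0]
P=np.array([pt(f,u,v,z=0.036)[:2] for u,v in c])
r=cv2.minAreaRect((P*1000).astype(np.float32)); print('block top',r)
# depth-based
dm=f['d']; pts={}
g=(p.max(2)<48).astype(np.uint8); g[:150]=0; g[300:]=0; g[:,:240]=0; g[:,300:]=0
n,l,st,ce=cv2.connectedComponentsWithStats(g)
for i in range(1,n):
    if st[i,4]>60:
        vv,uu=np.where(l==i); W=np.array([pt(f,u,v,d=dm[v,u]) for u,v in zip(uu,vv)])
        print(st[i],ce[i],'zmax',np.percentile(W[:,2],95).round(4))
        T=W[W[:,2]>0.066]
        if len(T)>10: r=cv2.minAreaRect((T[:,:2]*1000).astype(np.float32)); print(len(T),T.mean(0).round(4),r)
```

```text
block top ((563.4898071289062, -215.8843231201172), (149.1403045654297, 37.8607177734375), 80.27731323242188)
```

View pics/z3.png

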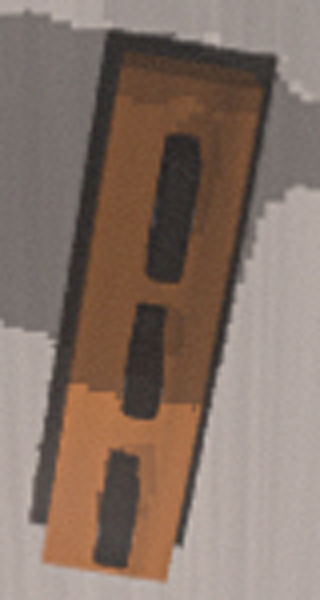

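Run:
```python
from h import *
f=load('wrist1'); f['fish']=True
hsv=cv2.cvtColor(f['p'],cv2.COLOR_BGR2HSV)
for i,(v0,v1) in {'sq':(178,224),'nr':(225,256)}.items():
    g=np.zeros((420,560),np.uint8); g[v0:v1,258:288]=(f['p'][v0:v1,258:288,2]<60)
    c=max(cv2.findContours(g,0,2)[0],key=cv2.contourArea)[:,0]
    P=np.array([pt(f,u,v,z=0.074)[:2] for u,v in c]); print(i,cv2.boundingRect(c),cv2.minAreaRect((P*1000).astype(np.float32)))
    vv,uu=np.where(g>0); print(np.median([pt(f,u,v,d=f['d'][v,u]) for u,v in zip(uu,vv)],0).round(4))
a=np.radians(80.28)
X=np.array([.5635,-.2159])+.046*np.array([np.cos(a),np.sin(a)]);print(X,proj(f,[*X,0.074]),proj(f,[*X,0.051]))
```

```text
sq (267, 184, 13, 36) ((571.50146484375, -167.82192993164062), (35.31122589111328, 9.074677467346191), 81.13335418701172)
[ 0.5715 -0.1674  0.0735]
nr (262, 226, 9, 22) ((564.455810546875, -203.3861083984375), (22.362010955810547, 7.4231743812561035), 86.35078430175781)
[ 0.5652 -0.2101  0.0554]
[ 0.57126634 -0.17056035] [272.80732491 204.53457593] [272.73577401 198.61862463]
```

The block top measures 149 x 38 mm, which matches the given size. The head is at (0.5715,-0.170) with its yaw 9.7° clockwise. I align, descend part way and check.

```bash
python3 -m inch '[[0.06,0.6,0,0,0,0,-1],[0,0,0,0,0,0.027,-1],[0,0,0,0,0,0.027,-1],[0,0,1,0,0,0,-1],[0,0,1,0,0,0,-1],[0,0,1,0,0,0,-1],[0,0,1,0,0,0,-1],[0,0,0.8,0,0,0,-1]]'
python3 -m inch '[[0,0,0,0,0,0,-1],[0,0,0,0,0,0,-1],[0,0,0,0,0,0,-1],[0,0,0,0,0,0,-1],[0,0,0,0,0,0,-1],[0,0,0,0,0,0,-1],[0,0,0,0,0,0,-1],[0,0,0,0,0,0,-1]]'
python3 - <<'E'
from workcell import bot
from h import *
print(bot.get_obs()['eef_pos'],bot.get_obs()['tool_rot'])
f=shot(bot,'wrist','wrist2'); crop(f,180,370,120,300,4,'z4')
E
```

```text
clock: 2.6
eef_pos: [0.5709, -0.1711, 0.0855]
tool_rot: [0.996, -0.085, -0.001, 0.0]
ft_force: [0.4, -0.1, 0.9]
grip_width: 0.0855
clock: 3.4
eef_pos: [0.5715, -0.17, 0.0874]
tool_rot: [0.996, -0.085, 0.0, 0.0]
ft_force: [0.9, -0.4, 0.2]
grip_width: 0.0853
[ 0.57152133 -0.16997819  0.08735334] [ 9.96407307e-01 -8.46904375e-02  8.25840703e-05  2.72618170e-05]
```

View pics/z4.png

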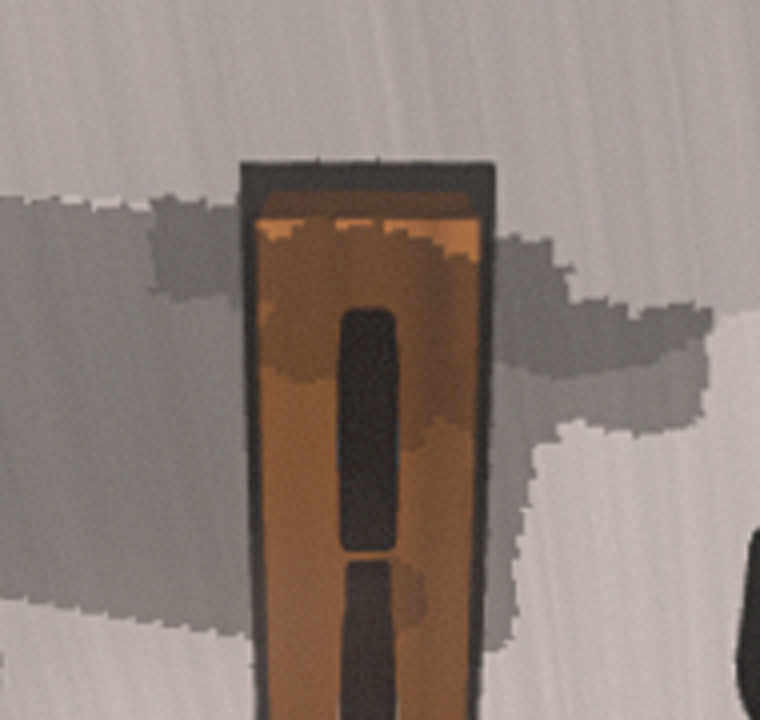

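The view is square to the block and the head is centred between the jaws at u≈272. I check the far edge, then descend and grip.

```bash
python3 - <<'E'
from h import *
f=load('wrist2'); f['fish']=True
print(pt(f,272.2,257,z=.074),pt(f,272.2,197,z=.044),pt(f,272.2,197,z=.074))
E
python3 -m inch '[[0,0,0.5,0,0,0,-1],[0,0,0.5,0,0,0,-1],[0,0,0.4,0,0,0,-1],[0,0,0.24,0,0,0,-1],[0,0,0,0,0,0,-1],[0,0,0,0,0,0,-1],[0,0,0,0,0,0,-1],[0,0,0,0,0,0,-1]]'
```

```text
[ 0.56936937 -0.18568969  0.074     ] [ 0.57444459 -0.1561823   0.044     ] [ 0.57565202 -0.1488256   0.074     ]
clock: 4.25
eef_pos: [0.572, -0.1701, 0.0468]
tool_rot: [0.996, -0.085, 0.001, 0.0]
ft_force: [-0.3, -0.2, 0.8]
grip_width: 0.0854
```

```bash
python3 -m inch '[[0,0,0,0,0,0,1],[0,0,0,0,0,0,1],[0,0,0,0,0,0,1],[0,0,0,0,0,0,1],[0,0,0,0,0,0,1],[0,0,0,0,0,0,1],[0,0,0,0,0,0,1],[0,0,0,0,0,0,1]]'
python3 - <<'E'
from workcell import bot
from h import *
print(bot.get_obs())
E
```

```text
clock: 5.05
eef_pos: [0.5717, -0.17, 0.0464]
tool_rot: [0.996, -0.085, 0.0, 0.0]
ft_force: [-0.3, 0.5, 1.5]
grip_width: 0.0063
{'clock': 5.05, 'joint_pos': array([-2.89125417e-01,  5.39033459e-01,  1.58206800e-02,  1.04710496e+00,
        8.84934239e-05,  1.45129575e+00]), 'joint_vel': array([ 0.00120611,  0.00048975,  0.00032045, -0.00126102,  0.00018099,
       -0.00175603]), 'tau': array([-2.84383970e-02, -4.75473511e+01,  2.21336496e+01,  3.12181434e-02,
       -1.36053472e-02, -4.46347913e-04]), 'eef_pos': array([ 0.57170633, -0.17002985,  0.04641328]), 'tool_rot': array([ 9.96405553e-01, -8.47107659e-02,  2.43293193e-04,  5.22481148e-06]), 'ft_force': array([-0.32329016,  0.52557868,  1.46707627]), 'ft_torque': array([ 0.00301368, -0.05294633, -0.00383208]), 'grip_width': 0.006345265334485439}
```

Gripped at 6.3 mm reported width. I lift slowly at first, then faster.

```bash
python3 -m inch '[[0,0,-0.2,0,0,0,1],[0,0,-0.4,0,0,0,1],[0,0,-0.6,0,0,0,1],[0,0,-0.8,0,0,0,1],[0,0,-1,0,0,0,1],[0,0,-1,0,0,0,1],[0,0,-1,0,0,0,1],[0,0,-1,0,0,0,1]]'
python3 - <<'E'
from workcell import bot
from h import *
f=shot(bot,'wrist','wrist3');f=shot(bot,'side','side3'); crop(f,180,380,120,340,3,'z5')
E
```

```text
clock: 5.85
eef_pos: [0.5713, -0.17, 0.1981]
tool_rot: [0.996, -0.085, 0.0, 0.0]
ft_force: [1.4, -0.3, -0.3]
grip_width: 0.006
```

View pics/wrist3.png

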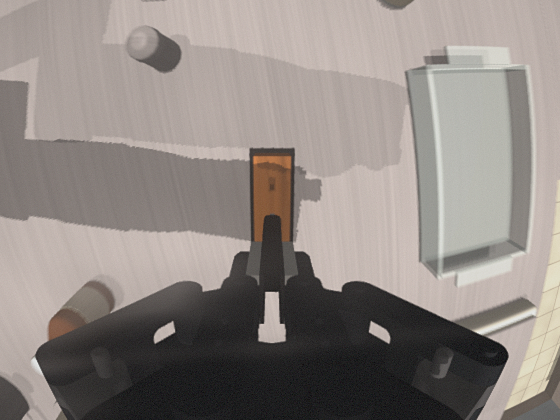

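View pics/z5.png

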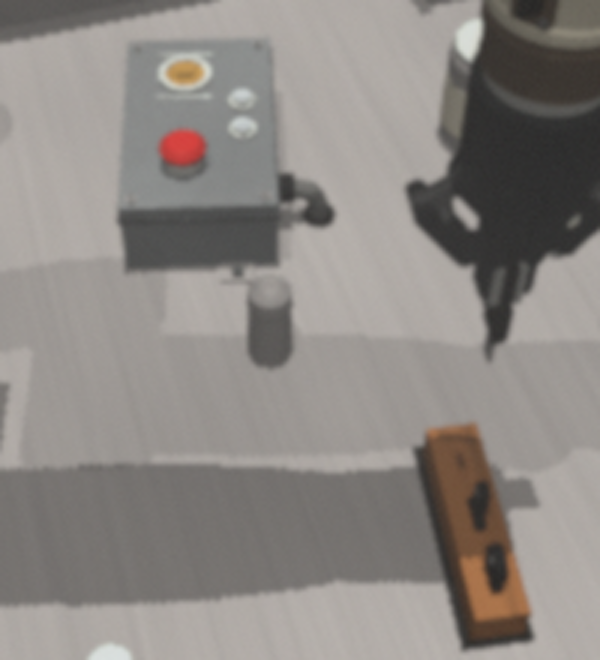

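The key hangs straight between the fingers: tip at side crop (490,355), slot empty, other keys in place. I carry it towards the box and rotate about 95° anticlockwise, so the wrist camera looks at the lock and joint 6 keeps its clockwise travel.

```bash
python3 -m inch '[[-0.38,-1,-0.3,0,0,0,1],[-0.38,-1,0,0,0,0,1],[-0.38,-1,0,0,0,0,1],[-0.38,-1,0,0,0,0,1],[-0.38,-1,0,0,0,0,1],[-0.38,-1,0,0,0,0,1],[-0.38,-1,0,0,0,0,1],[-0.38,-1,0,0,0,0,1]]'
python3 -m inch '[[-0.38,-1,0,0,0,0,1],[-0.38,-1,0,0,0,0,1],[-0.38,-1,0,0,0,0,1],[-0.38,-1,0,0,0,0,1],[-0.38,-1,0,0,0,0,1],[-0.38,-1,0,0,0,0,1],[0,0,0,0,0,-0.045,1],[0,0,0,0,0,-0.045,1]]'
python3 -m inch '[[0,0,0,0,0,-0.045,1],[0,0,0,0,0,-0.045,1],[0,0,0,0,0,-0.045,1],[0,0,0,0,0,-0.045,1],[0,0,0,0,0,-0.045,1],[0,0,0,0,0,-0.045,1],[0,0,0,0,0,-0.045,1],[0,0,0,0,0,-0.045,1]]'
python3 -m inch '[[0,0,0,0,0,-0.045,1],[0,0,0,0,0,-0.045,1],[0,0,0,0,0,0,1],[0,0,0,0,0,0,1],[0,0,0,0,0,0,1],[0,0,0,0,0,0,1],[0,0,0,0,0,0,1],[0,0,0,0,0,0,1]]'
python3 - <<'E'
from workcell import bot
from h import *
print(bot.get_obs()['eef_pos'],bot.get_obs()['joint_pos'])
f=shot(bot,'wrist','wrist4')
E
```

```text
clock: 6.75
eef_pos: [0.5294, 0.0409, 0.203]
tool_rot: [0.996, -0.085, -0.001, 0.0]
ft_force: [-0.6, 0.4, 0.0]
grip_width: 0.006
clock: 7.55
eef_pos: [0.4986, 0.1983, 0.2029]
tool_rot: [0.998, 0.06, -0.001, 0.0]
ft_force: [-1.6, -0.5, -1.1]
grip_width: 0.0058
clock: 8.35
eef_pos: [0.4989, 0.1972, 0.203]
tool_rot: [0.811, 0.585, -0.001, -0.0]
ft_force: [0.8, 0.2, 0.2]
grip_width: 0.0058
clock: 9.15
eef_pos: [0.4995, 0.1974, 0.2037]
tool_rot: [0.723, 0.691, 0.0, 0.0]
ft_force: [-0.3, -0.5, -0.3]
grip_width: 0.0061
[0.49949169 0.19743594 0.20371792] [ 3.76426229e-01  3.15857467e-01  9.77574379e-02  1.35268863e+00
 -1.42048065e-06  4.20808507e-01]
```

View pics/wrist4.png

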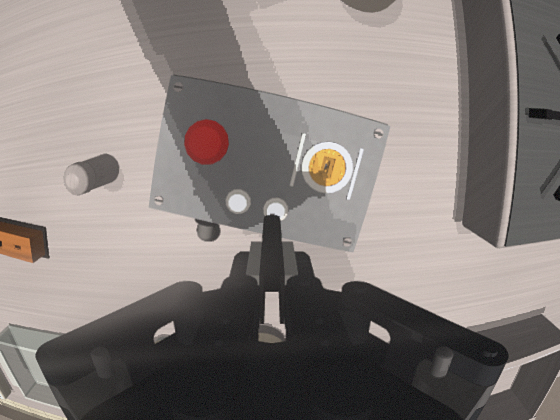

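The bezel is at (327,167), the knob at (206,142), and the lamps at (237,202) and (275,210). The slot runs vertically between the guide lines. Zooming and measuring.

```bash
cat > lk.py <<'E'
from h import *
import sys
def lock(f,u0,u1,v0,v1,tag):
    hsv=cv2.cvtColor(f['p'],cv2.COLOR_BGR2HSV)
    crop(f,u0,u1,v0,v1,7,tag)
    g=np.zeros((420,560),np.uint8); s=np.s_[v0:v1,u0:u1]
    g[s]=((hsv[s][...,0]>10)&(hsv[s][...,0]<35)&(hsv[s][...,1]>100)&(hsv[s][...,2]>50))
    k=np.zeros_like(g); 
    b=cv2.morphologyEx(g,cv2.MORPH_CLOSE,np.ones((9,9)))
    c=max(cv2.findContours(b,0,2)[0],key=cv2.contourArea)[:,0]
    P=np.array([pt(f,u,v,z=.078)[:2] for u,v in c]); (x,y),(a,bb),an=cv2.fitEllipse((P*1000).astype(np.float32))
    print('brass',cv2.boundingRect(c),'centre',round(x,1),round(y,1),'axes',round(a,1),round(bb,1), 'depth z',np.median([pt(f,u,v,d=f['d'][v,u])[2] for u,v in c]).round(4))
    return P
E
python3 - <<'E'
from lk import *
f=load('wrist4'); f['fish']=True
lock(f,280,375,120,215,'z6')
E
```

```text
brass (309, 149, 37, 37) centre 479.9 249.1 axes 33.3 33.4 depth z 0.0779
```

View pics/z6.png

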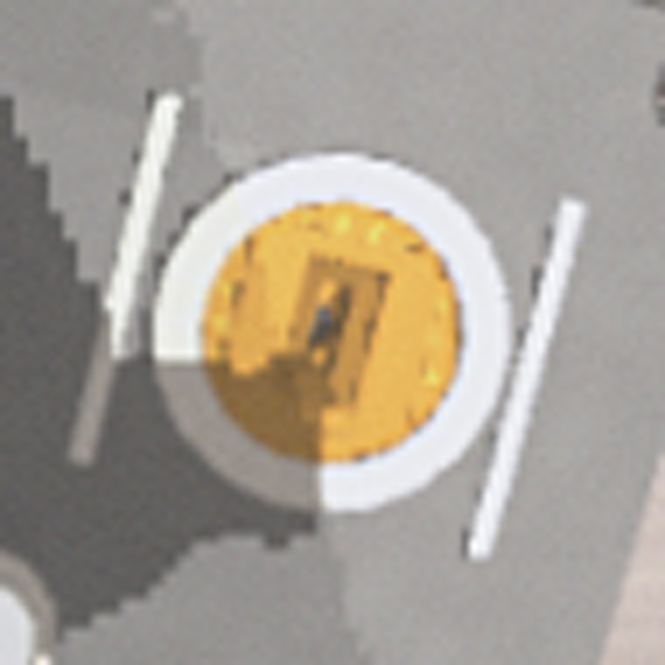

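Run:
```python
from lk import *
f=load('wrist4'); f['fish']=True
C=lambda a,b,z: pt(f,280+(a+.5)/7-.5,120+(b+.5)/7-.5,z=z)[:2]
for A,B,z in [((170,98),(80,462),.0755),((573,202),(480,555),.0755),((308,258),(284,356),.078),((385,275),(350,408),.078)]:
    d=C(*A,z)-C(*B,z); print(np.hypot(*d).round(4),np.degrees(np.arctan2(d[1],d[0])).round(2))
# mid-line of guide lines
print('mid',((C(170,98,.0755)+C(80,462,.0755)+C(573,202,.0755)+C(480,555,.0755))/4).round(4))
# bezel outer ellipse
hsv=cv2.cvtColor(f['p'],cv2.COLOR_BGR2HSV)
g=np.zeros((420,560),np.uint8); s=np.s_[120:215,280:375]; g[s]=(f['p'][s].min(2)>205)|((hsv[s][...,1]>100)&(hsv[s][...,2]>50)); 
c=[(156,330),(335,152),(510,340),(333,512),(215,205),(465,205),(455,460),(210,455)]
P=np.array([C(*q,.079) for q in c])*1000; print('bezel outer',cv2.fitEllipse(P.astype(np.float32)))
# box corners screws/corners
for n,q in [('knob',(206,142))]: print(n,pt(f,*q,z=.103))
K=[(174,75),(389,124),(349,250),(149,206)]
W=np.array([pt(f,*q,z=.075)[:2] for q in K]); print(W.round(4)); 
for i in range(4):
    d=W[(i+1)%4]-W[i]; print(np.hypot(*d).round(4),np.degrees(np.arctan2(d[1],d[0])).round(2))
s=load('scene0');t=load('side0');s['fish']=t['fish']=False
for z,n,X in [(s,'scene',(384.2,240.5))]: print(n,pt(z,*X,z=.078))
t=load('side3'); t['fish']=False; print(pt(t,241.7,144.3,z=.078)); print('pred',proj(s,[.4799,.2491,.078]),proj(t,[.4799,.2491,.078]))
from workcell import bot
q=bot.get_obs()['tool_rot']; print('yaw',np.degrees(2*np.arctan2(q[1],q[0])))
```

```text
0.0495 164.43
0.0495 165.19
0.0133 165.22
0.0182 164.56
mid [0.4799 0.2492]
bezel outer ((479.7161560058594, 249.66143798828125), (46.989830017089844, 47.48758316040039), 85.41471862792969)
knob [0.45009342 0.14509023 0.103     ]
[[0.3866 0.1126]
 [0.4405 0.3104]
 [0.5646 0.2724]
 [0.51   0.0755]]
0.2049 74.77
0.1298 -17.0
0.2044 -105.5
0.1288 163.25
scene [0.47898084 0.25090429 0.078     ]
[0.48022444 0.24746161 0.078     ]
pred [383.28740629 240.53376791] [241.42435431 143.93631103]
yaw 87.46146066642852
```

Keyway centre is (0.480,0.249), agreed by the bezel, guide lines, scene and side views within 2 mm. The slot direction is -15.2°, so the tool needs yaw 74.8°. I move above it with the tip about 14 mm over the face and check.

```bash
python3 -m inch '[[0,0,0,0,0,0.035,1],[0,0,0,0,0,0.035,1],[0.9,-0.65,0,0,0,0,1],[0.9,-0.65,0,0,0,0,1],[0,0,1,0,0,0,1],[0,0,1,0,0,0,1],[0,0,0.95,0,0,0,1],[0,0,0,0,0,0,1]]'
python3 -m inch '[[0,0,0,0,0,0,1],[0,0,0,0,0,0,1],[0,0,0,0,0,0,1],[0,0,0,0,0,0,1],[0,0,0,0,0,0,1],[0,0,0,0,0,0,1],[0,0,0,0,0,0,1],[0,0,0,0,0,0,1]]'
python3 - <<'E'
from workcell import bot
from h import *
o=bot.get_obs();q=o['tool_rot'];print(o['eef_pos'],np.degrees(2*np.arctan2(q[1],q[0])),o['ft_force'],o['ft_torque'])
f=shot(bot,'wrist','wrist5'); crop(f,200,350,130,270,5,'z7')
for n in ['scene','side']: 
    f=shot(bot,n,n+'5')
    u,v=proj(f,[.48,.249,.09]).astype(int); crop(f,u-60,u+60,v-60,v+50,5,'z7'+n)
E
```

```text
clock: 10.0
eef_pos: [0.4772, 0.2481, 0.1265]
tool_rot: [0.794, 0.608, -0.004, -0.001]
ft_force: [-0.5, 0.2, -1.0]
grip_width: 0.0062
clock: 10.8
eef_pos: [0.4798, 0.2493, 0.1299]
tool_rot: [0.794, 0.608, -0.0, -0.0]
ft_force: [-0.8, -0.7, -0.2]
grip_width: 0.0062
[0.4798315  0.24933041 0.12994925] 74.88069564331359 [-0.77934355 -0.66138403 -0.15430736] [-0.02263322  0.00529381 -0.00240824]
```

View pics/z7.png

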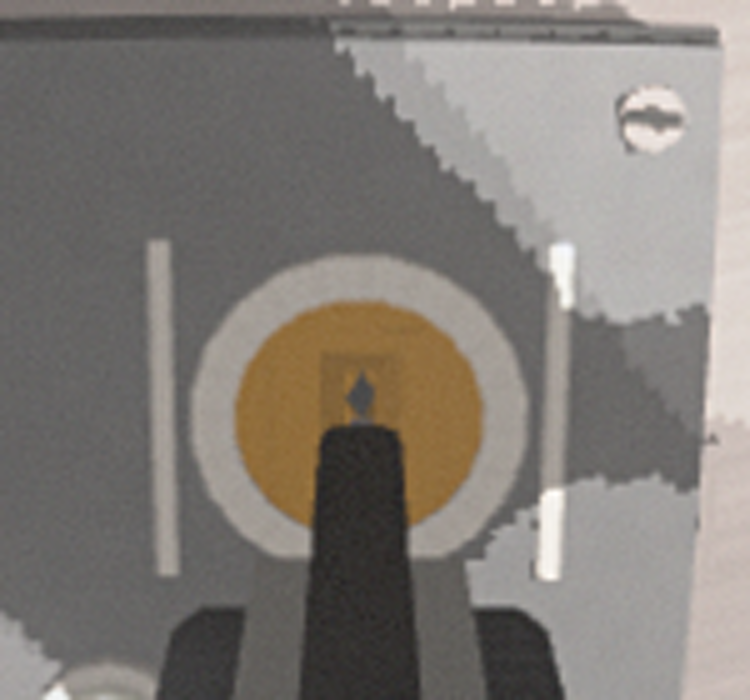

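View pics/z7scene.png

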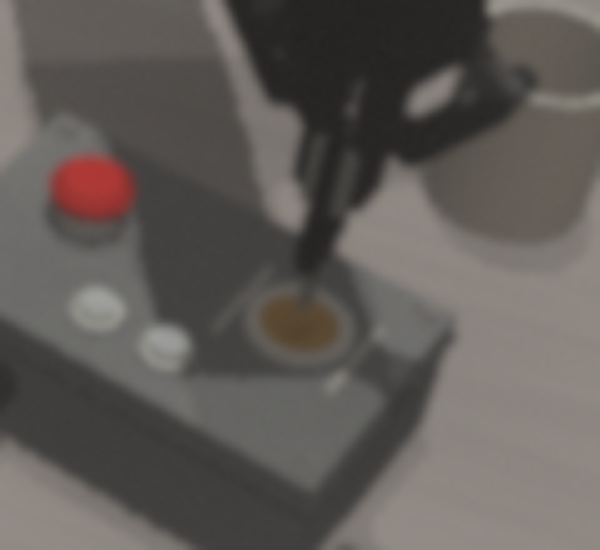

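View pics/z7side.png

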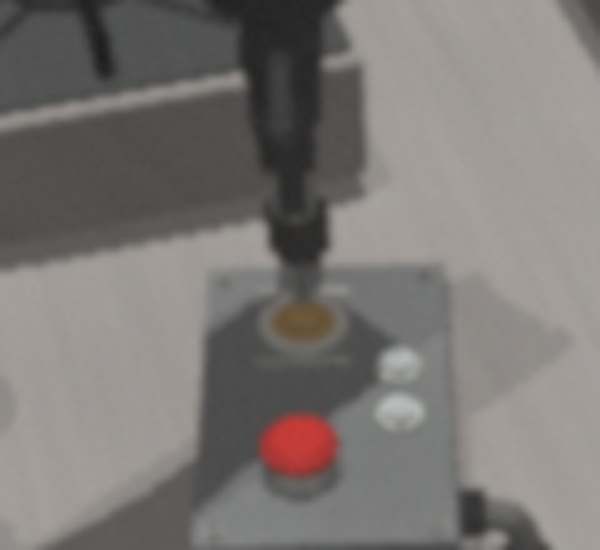

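The key is centred over the slot in the wrist view, with the slot at crop x≈361 and the key at 361. The tip is about 14 mm above the face in the scene and side views. Descending into the funnel.

```bash
python3 -m inch '[[0,0,0.2,0,0,0,1],[0,0,0.2,0,0,0,1],[0,0,0.15,0,0,0,1],[0,0,0.1,0,0,0,1],[0,0,0.07,0,0,0,1],[0,0,0,0,0,0,1],[0,0,0,0,0,0,1],[0,0,0,0,0,0,1]]'
python3 -m inch '[[0,0,0.04,0,0,0,1],[0,0,0.04,0,0,0,1],[0,0,0.04,0,0,0,1],[0,0,0,0,0,0,1],[0,0,0,0,0,0,1],[0,0,0,0,0,0,1],[0,0,0,0,0,0,1],[0,0,0,0,0,0,1]]'
```

```text
clock: 11.75
eef_pos: [0.4799, 0.2494, 0.1121]
tool_rot: [0.794, 0.608, 0.0, -0.0]
ft_force: [-1.0, -0.2, -1.5]
grip_width: 0.0062
clock: 12.55
eef_pos: [0.48, 0.2494, 0.1091]
tool_rot: [0.794, 0.608, 0.0, 0.0]
ft_force: [0.0, -0.5, 0.6]
grip_width: 0.0058
```

```bash
python3 -m inch '[[0,0,0.04,0,0,0,1],[0,0,0,0,0,0,1],[0,0,0,0,0,0,1],[0,0,0,0,0,0,1],[0,0,0,0,0,0,1],[0,0,0,0,0,0,1],[0,0,0,0,0,0,1],[0,0,0,0,0,0,1]]'
python3 - <<'E'
from workcell import bot
print(bot.get_obs())
E
```

```text
clock: 13.35
eef_pos: [0.4803, 0.2497, 0.1087]
tool_rot: [0.794, 0.608, 0.001, 0.0]
ft_force: [-1.1, 0.4, 5.1]
grip_width: 0.0062
{'clock': 13.35, 'joint_pos': array([ 4.79258716e-01,  3.81664199e-01, -6.19772461e-02,  1.12563145e+00,
        2.10113664e-04,  7.43130165e-01]), 'joint_vel': array([-0.00173642,  0.00078556,  0.00038038, -0.00027714, -0.00078783,
       -0.00109418]), 'tau': array([-3.26248454e-01, -3.95172858e+01,  2.22253561e+01, -4.04420458e-01,
       -2.07568305e-01, -5.62621008e-04]), 'eef_pos': array([0.48031495, 0.24968237, 0.10873008]), 'tool_rot': array([7.93983327e-01, 6.07939048e-01, 7.68397047e-04, 2.85570377e-05]), 'ft_force': array([-1.10890527,  0.41475199,  5.09707626]), 'ft_torque': array([ 0.05803575,  0.29547328, -0.04245028]), 'grip_width': 0.0062320833673724825}
```

First wafer contact is at TCP z 0.1088, tip 7 mm below the face as stated, with 5 N. I twist clockwise to about 0.45 rad.

```bash
python3 -m inch '[[0,0,0,0,0,0.018,1],[0,0,0,0,0,0.018,1],[0,0,0,0,0,0.018,1],[0,0,0,0,0,0.018,1],[0,0,0,0,0,0.018,1],[0,0,0,0,0,0.018,1],[0,0,0,0,0,0.018,1],[0,0,0,0,0,0,1]]'
python3 -m inch '[[0,0,0,0,0,0.012,1],[0,0,0,0,0,0,1],[0,0,0,0,0,0.012,1],[0,0,0,0,0,0,1],[0,0,0,0,0,0,1],[0,0,0,0,0,0,1],[0,0,0,0,0,0,1],[0,0,0,0,0,0,1]]'
```

```text
clock: 14.15
eef_pos: [0.4797, 0.2492, 0.1076]
tool_rot: [0.898, 0.44, -0.0, 0.0]
ft_force: [-0.2, 0.0, 1.0]
grip_width: 0.0064
clock: 14.95
eef_pos: [0.4797, 0.2492, 0.1078]
tool_rot: [0.914, 0.406, -0.0, 0.0]
ft_force: [0.0, -0.3, -1.2]
grip_width: 0.0059
```

It dropped into the first wafer (force gone at about 0.47 rad). I follow down to the second.

```bash
python3 -m inch '[[0,0,0.04,0,0,0,1],[0,0,0.04,0,0,0,1],[0,0,0.04,0,0,0,1],[0,0,0.04,0,0,0,1],[0,0,0,0,0,0,1],[0,0,0,0,0,0,1],[0,0,0,0,0,0,1],[0,0,0,0,0,0,1]]'
```

```text
clock: 15.75
eef_pos: [0.4798, 0.2493, 0.1039]
tool_rot: [0.914, 0.406, -0.0, 0.0]
ft_force: [0.3, 0.4, -0.4]
grip_width: 0.0061
```

```bash
python3 -m inch '[[0,0,0.04,0,0,0,1],[0,0,0,0,0,0,1],[0,0,0.04,0,0,0,1],[0,0,0,0,0,0,1],[0,0,0,0,0,0,1],[0,0,0,0,0,0,1],[0,0,0,0,0,0,1],[0,0,0,0,0,0,1]]'
```

```text
clock: 16.55
eef_pos: [0.4802, 0.2496, 0.1025]
tool_rot: [0.914, 0.406, 0.001, -0.0]
ft_force: [-0.5, -1.1, 5.2]
grip_width: 0.0058
```

Second wafer reached (5 N at z 0.1025). Twisting back anticlockwise.

```bash
python3 -m inch '[[0,0,0,0,0,-0.02,1],[0,0,0,0,0,-0.02,1],[0,0,0,0,0,-0.02,1],[0,0,0,0,0,-0.02,1],[0,0,0,0,0,-0.02,1],[0,0,0,0,0,-0.02,1],[0,0,0,0,0,-0.02,1],[0,0,0,0,0,-0.02,1]]'
python3 -m inch '[[0,0,0,0,0,-0.02,1],[0,0,0,0,0,-0.02,1],[0,0,0,0,0,-0.02,1],[0,0,0,0,0,-0.02,1],[0,0,0,0,0,-0.02,1],[0,0,0,0,0,-0.02,1],[0,0,0,0,0,0,1],[0,0,0,0,0,0,1]]'
```

```text
clock: 17.35
eef_pos: [0.4801, 0.2494, 0.1024]
tool_rot: [0.784, 0.621, 0.0, 0.0]
ft_force: [-0.4, -0.0, 6.4]
grip_width: 0.0059
clock: 18.15
eef_pos: [0.4797, 0.2491, 0.1016]
tool_rot: [0.655, 0.756, -0.0, -0.0]
ft_force: [0.1, 0.3, 2.5]
grip_width: 0.0063
```

```bash
python3 -m inch '[[0,0,0,0,0,-0.012,1],[0,0,0,0,0,-0.012,1],[0,0,0,0,0,0,1],[0,0,0.04,0,0,0,1],[0,0,0,0,0,0,1],[0,0,0,0,0,0,1],[0,0,0,0,0,0,1],[0,0,0,0,0,0,1]]'
```

```text
clock: 18.95
eef_pos: [0.4796, 0.2492, 0.1006]
tool_rot: [0.625, 0.78, -0.0, -0.0]
ft_force: [-0.0, 0.4, 0.2]
grip_width: 0.0059
```

Past the second wafer. Following down to the core.

```bash
python3 -m inch '[[0,0,0.04,0,0,0,1],[0,0,0.04,0,0,0,1],[0,0,0.04,0,0,0,1],[0,0,0.04,0,0,0,1],[0,0,0,0,0,0,1],[0,0,0,0,0,0,1],[0,0,0,0,0,0,1],[0,0,0,0,0,0,1]]'
python3 -m inch '[[0,0,0.04,0,0,0,1],[0,0,0,0,0,0,1],[0,0,0.02,0,0,0,1],[0,0,0,0,0,0,1],[0,0,0,0,0,0,1],[0,0,0,0,0,0,1],[0,0,0,0,0,0,1],[0,0,0,0,0,0,1]]'
```

```text
clock: 19.75
eef_pos: [0.4798, 0.2493, 0.0968]
tool_rot: [0.625, 0.78, -0.0, -0.0]
ft_force: [-0.8, -0.3, 1.7]
grip_width: 0.0062
clock: 20.55
eef_pos: [0.4801, 0.2494, 0.0958]
tool_rot: [0.625, 0.78, 0.0, 0.0]
ft_force: [-2.1, -0.5, 4.8]
grip_width: 0.0057
```

At the core (4.8 N). Twisting back to the starting line.

```bash
python3 -m inch '[[0,0,0,0,0,0.02,1],[0,0,0,0,0,0.02,1],[0,0,0,0,0,0.02,1],[0,0,0,0,0,0.02,1],[0,0,0,0,0,0.02,1],[0,0,0,0,0,0.02,1],[0,0,0,0,0,0.02,1],[0,0,0,0,0,0,1]]'
python3 -m inch '[[0,0,0,0,0,0.007,1],[0,0,0,0,0,0.007,1],[0,0,0,0,0,0,1],[0,0,0.04,0,0,0,1],[0,0,0,0,0,0,1],[0,0,0,0,0,0,1],[0,0,0,0,0,0,1],[0,0,0,0,0,0,1]]'
```

```text
clock: 21.35
eef_pos: [0.4799, 0.2495, 0.0953]
tool_rot: [0.78, 0.625, 0.0, -0.0]
ft_force: [-0.2, 0.0, 1.5]
grip_width: 0.006
clock: 22.15
eef_pos: [0.4799, 0.2494, 0.0945]
tool_rot: [0.794, 0.608, 0.0, -0.0]
ft_force: [-0.3, -0.1, 2.0]
grip_width: 0.0066
```

```bash
python3 -m inch '[[0,0,0.04,0,0,0,1],[0,0,0.04,0,0,0,1],[0,0,0.04,0,0,0,1],[0,0,0.04,0,0,0,1],[0,0,0,0,0,0,1],[0,0,0,0,0,0,1],[0,0,0,0,0,0,1],[0,0,0,0,0,0,1]]'
python3 -m inch '[[0,0,0.04,0,0,0,1],[0,0,0,0,0,0,1],[0,0,0.04,0,0,0,1],[0,0,0,0,0,0,1],[0,0,0,0,0,0,1],[0,0,0,0,0,0,1],[0,0,0,0,0,0,1],[0,0,0,0,0,0,1]]'
```

```text
clock: 22.95
eef_pos: [0.4798, 0.2493, 0.0902]
tool_rot: [0.794, 0.608, -0.0, -0.0]
ft_force: [-0.6, -0.2, 1.1]
grip_width: 0.0059
clock: 23.75
eef_pos: [0.4798, 0.2494, 0.0884]
tool_rot: [0.794, 0.608, -0.0, -0.0]
ft_force: [-0.9, -1.0, 3.6]
grip_width: 0.0061
```

```bash
python3 -m inch '[[0,0,0.02,0,0,0,1],[0,0,0,0,0,0,1],[0,0,0.02,0,0,0,1],[0,0,0,0,0,0,1],[0,0,0,0,0,0,1],[0,0,0,0,0,0,1],[0,0,0,0,0,0,1],[0,0,0,0,0,0,1]]'
python3 - <<'E'
from workcell import bot
from h import *
o=bot.get_obs();print(o['eef_pos'],o['ft_force'],o['ft_torque'])
f=shot(bot,'wrist','wrist6'); crop(f,200,350,130,270,5,'z8')
f=shot(bot,'side','side6');u,v=proj(f,[.48,.249,.09]).astype(int); crop(f,u-60,u+60,v-60,v+50,5,'z8s')
E
```

```text
clock: 24.55
eef_pos: [0.48, 0.2496, 0.0883]
tool_rot: [0.794, 0.608, 0.0, -0.0]
ft_force: [-1.5, 0.1, 7.4]
grip_width: 0.0065
[0.48002671 0.24957542 0.08828648] [-1.51930715  0.06875197  7.40285309] [ 0.00156721  0.54135729 -0.0086394 ]
```

View pics/z8.png

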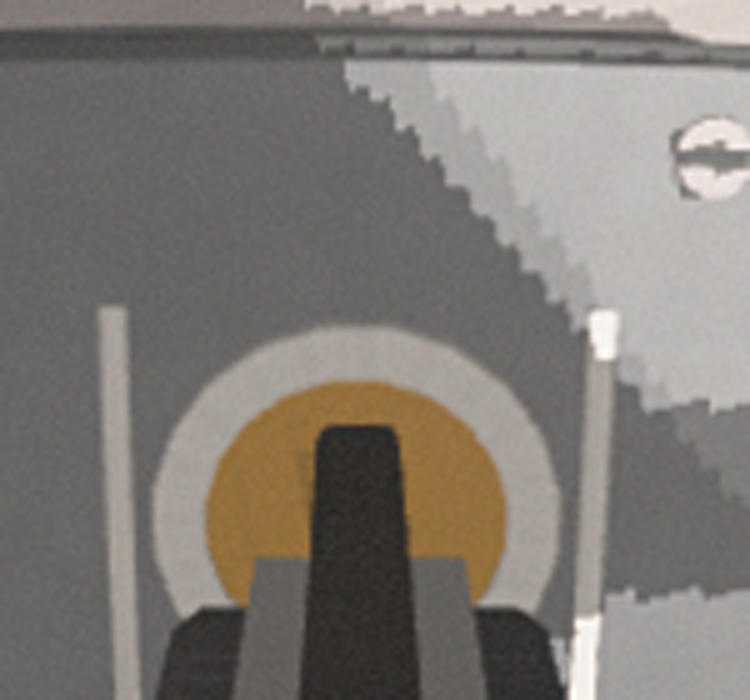

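View pics/z8s.png

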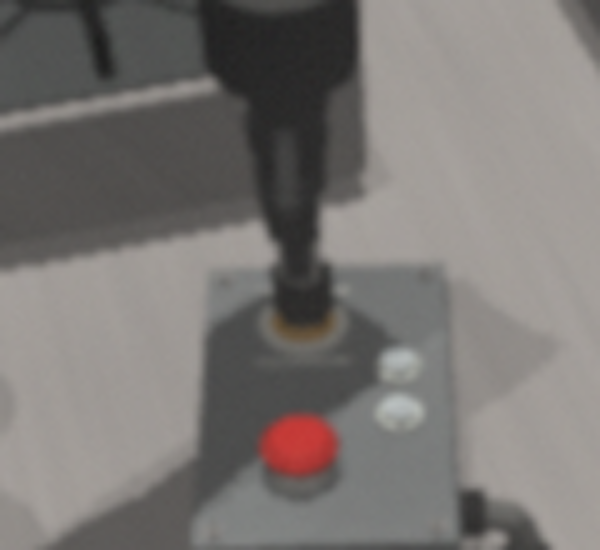

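The shoulder is home: z 0.0883 against 0.0884 expected, and the collar sits on the brass in both views. I turn clockwise about 99° in three calls.

```bash
for i in 1; do python3 -m inch '[[0,0,0,0,0,0.023,1],[0,0,0,0,0,0.023,1],[0,0,0,0,0,0.023,1],[0,0,0,0,0,0.023,1],[0,0,0,0,0,0.023,1],[0,0,0,0,0,0.023,1],[0,0,0,0,0,0.023,1],[0,0,0,0,0,0.023,1]]'; done
python3 -m inch '[[0,0,0,0,0,0.023,1],[0,0,0,0,0,0.023,1],[0,0,0,0,0,0.023,1],[0,0,0,0,0,0.023,1],[0,0,0,0,0,0.023,1],[0,0,0,0,0,0.023,1],[0,0,0,0,0,0.023,1],[0,0,0,0,0,0.023,1]]'
python3 - <<'E'
from workcell import bot
o=bot.get_obs();print(o['eef_pos'],o['ft_force'],o['ft_torque'],o['joint_pos'],o['tau'][5])
E
```

```text
clock: 25.45
eef_pos: [0.4801, 0.2496, 0.0883]
tool_rot: [0.935, 0.355, 0.001, -0.0]
ft_force: [-2.4, -0.8, 6.3]
grip_width: 0.006
clock: 26.25
eef_pos: [0.4803, 0.2495, 0.0883]
tool_rot: [0.997, 0.074, 0.001, -0.0]
ft_force: [-1.5, 0.5, 6.4]
grip_width: 0.0061
[0.48028569 0.24951888 0.08825846] [-1.50978846  0.54029761  6.36981697] [-0.05127421  0.32519021  0.13362867] [ 4.79235579e-01  3.99612638e-01 -9.24834677e-02  1.07736783e+00
 -1.53305050e-04  1.90200190e+00] -0.4629945941269398
```

```bash
python3 -m inch '[[0,0,0,0,0,0.023,1],[0,0,0,0,0,0.023,1],[0,0,0,0,0,0.023,1],[0,0,0,0,0,0.023,1],[0,0,0,0,0,0.023,1],[0,0,0,0,0,0.023,1],[0,0,0,0,0,0.023,1],[0,0,0,0,0,0.023,1]]'
python3 -m inch '[[0,0,0,0,0,0,1],[0,0,0,0,0,0,1],[0,0,0,0,0,0,1],[0,0,0,0,0,0,1],[0,0,0,0,0,0,1],[0,0,0,0,0,0,1],[0,0,0,0,0,0,1],[0,0,0,0,0,0,1]]'
python3 - <<'E'
from workcell import bot
from h import *
o=bot.get_obs();print(o['eef_pos'],o['ft_force'],o['ft_torque'],o['joint_pos'],o['tau'][5]);q=o['tool_rot'];print(74.88-np.degrees(2*np.arctan2(q[1],q[0])))
f=shot(bot,'wrist','wrist7'); crop(f,200,350,130,270,5,'z9')
f=shot(bot,'side','side7');u,v=proj(f,[.48,.249,.09]).astype(int); crop(f,u-60,u+60,v-60,v+50,5,'z9s')
E
```

```text
clock: 27.05
eef_pos: [0.4803, 0.2494, 0.0882]
tool_rot: [0.977, -0.213, 0.001, -0.0]
ft_force: [-1.6, -0.8, 6.4]
grip_width: 0.0061
clock: 27.85
eef_pos: [0.4803, 0.2495, 0.0883]
tool_rot: [0.977, -0.212, 0.001, -0.0]
ft_force: [-1.3, -1.2, 6.7]
grip_width: 0.0063
[0.48033931 0.24948783 0.08825089] [-1.26814302 -1.21668701  6.74669863] [-0.11057653  0.33614995  0.12214784] [ 4.79191916e-01  3.99646274e-01 -9.24531114e-02  1.07732130e+00
 -2.40735119e-04  2.47713141e+00] 0.1095430925488472
99.35351037395316
```

View pics/z9.png

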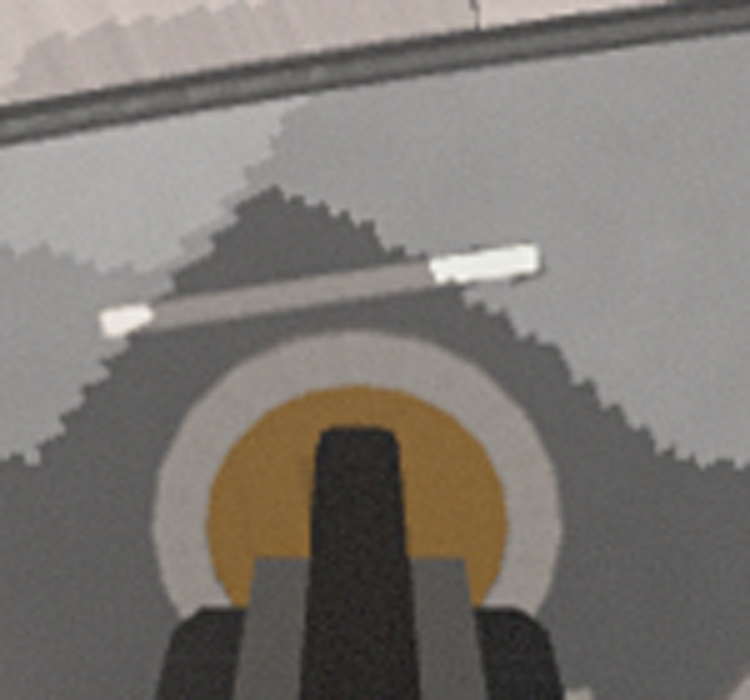

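View pics/z9s.png

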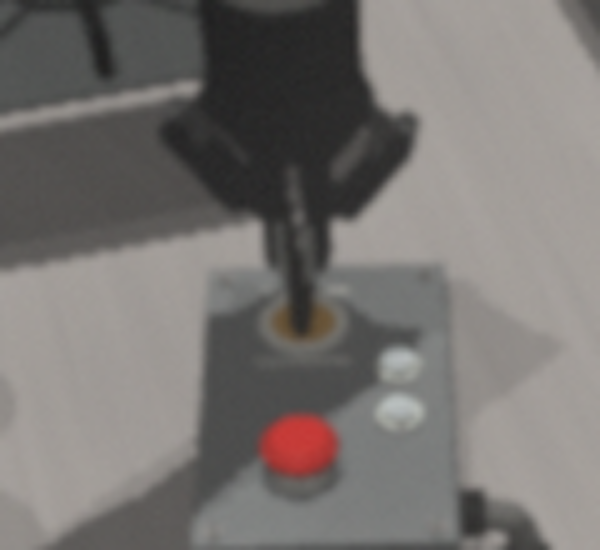

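Tool turned 99.4° and the head is still aligned with the jaws (no slip), holding torque 0.12 N m. A few more degrees will show whether it is on the stop.

```bash
python3 -m inch '[[0,0,0,0,0,0.012,1],[0,0,0,0,0,0.012,1],[0,0,0,0,0,0,1],[0,0,0,0,0,0,1],[0,0,0,0,0,0,1],[0,0,0,0,0,0,1],[0,0,0,0,0,0,1],[0,0,0,0,0,0,1]]'
python3 - <<'E'
from workcell import bot
from h import *
o=bot.get_obs();print(o['eef_pos'],o['ft_force'],o['ft_torque'],o['joint_pos'][5],o['tau'][5],o['grip_width']);q=o['tool_rot'];print(74.88-np.degrees(2*np.arctan2(q[1],q[0])))
f=shot(bot,'wrist','wrist8'); crop(f,200,350,130,270,5,'z10')
for n in ['scene','side']: shot(bot,n,n+'8')
E
```

```text
clock: 28.75
eef_pos: [0.4803, 0.2495, 0.0882]
tool_rot: [0.969, -0.249, 0.001, -0.0]
ft_force: [-1.5, 0.1, 6.2]
grip_width: 0.0059
[0.48034497 0.24946914 0.08824288] [-1.48354678  0.05371387  6.24154503] [-0.12094554  0.29031589  0.1034346 ] 2.5524871384927237 0.11990964878350496 0.005927761503704714
103.67222148108401
```

View pics/z10.png

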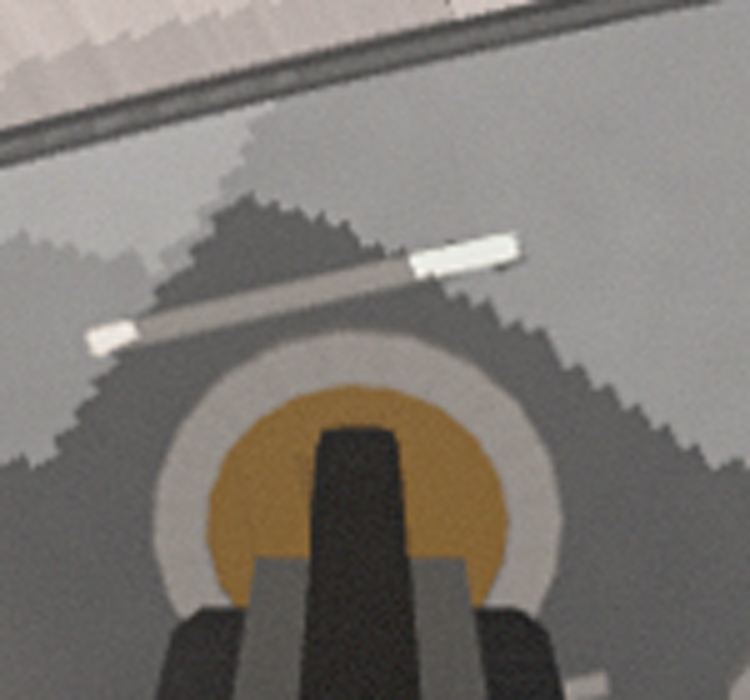

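View pics/scene8.png

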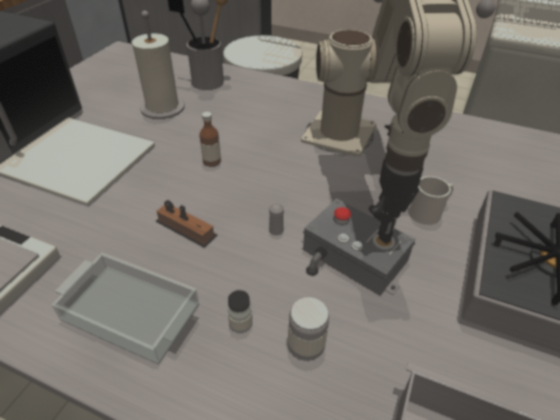

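The torque stays near 0.12 N m with no rise, and no slip shows. Before handing in I check the face angle against the key, since the funnel edges should show beside the collar.

Run:
```python
from h import *
out=[]
for n in ['wrist6','wrist7','wrist8']:
    f=load(n); c=f['p'][205:245,238:306].astype(float)
    c=np.clip((c-20)*1.8,0,255).astype(np.uint8)
    out.append(cv2.resize(c,None,fx=5.8,fy=5.8,interpolation=cv2.INTER_CUBIC))
a=np.vstack([np.hstack(out[:2]),np.hstack([out[2],out[2]*0])]); cv2.imwrite('pics/z11.png',a); print(a.shape)
```

```text
(464, 788, 3)
```

View pics/z11.png

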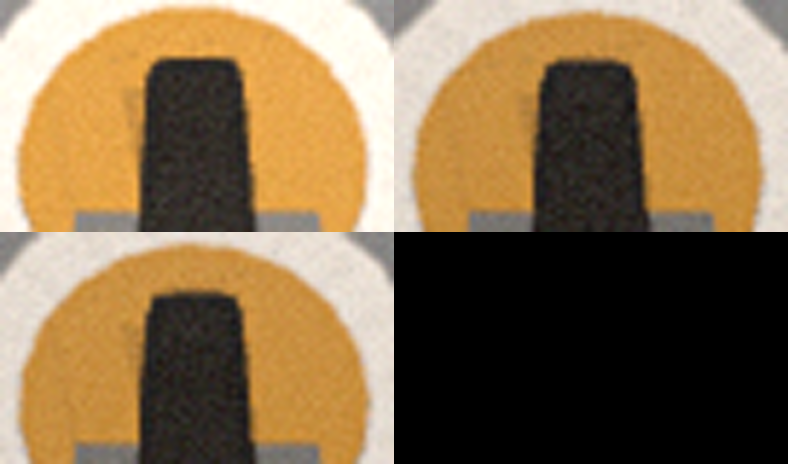

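The funnel strip sits at the same place beside the key in all three views, at about (130,95) of each tile, so the face turned with the key. In the scene view the shaker, sauce bottle, spice jar, tin, mug and other keys are where they were. I ease back 2° for margin on key/slot alignment, settle, check and hand in.

```bash
python3 -m inch '[[0,0,0,0,0,-0.011,1],[0,0,0,0,0,0,1],[0,0,0,0,0,0,1],[0,0,0,0,0,0,1],[0,0,0,0,0,0,1],[0,0,0,0,0,0,1],[0,0,0,0,0,0,1],[0,0,0,0,0,0,1]]'
python3 - <<'E'
from workcell import bot
from h import *
o=bot.get_obs();print(o['eef_pos'],o['ft_force'],o['ft_torque'],o['grip_width']);q=o['tool_rot'];print(74.88-np.degrees(2*np.arctan2(q[1],q[0])))
a=load('scene0');b=load('scene8')
for n,(u,v) in dict(keys=(175,210),shaker=(277,221),sauce=(210,143),spice=(239,310),can=(308,325),mug=(430,200)).items():
    T=a['p'][v-14:v+14,u-14:u+14]; S=b['p'][v-30:v+30,u-30:u+30]
    r=cv2.minMaxLoc(cv2.matchTemplate(S,T,cv2.TM_CCOEFF_NORMED)); print(n,round(r[1],2),np.array(r[3])-16)
print(bot.job_done())
E
```

```text
clock: 29.7
eef_pos: [0.4803, 0.2495, 0.0882]
tool_rot: [0.973, -0.232, 0.001, -0.0]
ft_force: [-1.5, -1.3, 6.5]
grip_width: 0.0061
[0.48034679 0.24951963 0.08823864] [-1.52638882 -1.34320209  6.49993016] [-0.08012605  0.24133045  0.10505494] 0.0060651751708003816
101.69677333513692
keys 1.0 [0 0]
shaker 0.79 [-1  0]
sauce 1.0 [0 0]
spice 1.0 [0 0]
can 1.0 [0 0]
mug 0.87 [1 0]
the job is handed in; nothing more can be done
None
```

I put the square-headed key in the switch, worked it home past both wafers and the core, and turned it clockwise. I handed the job in at about 30 s, still gripping and holding it turned. `job_done` gives no verdict, so I don't know how it was judged.

- **Insertion:** readings at the wafers and core were about 5–6 N, and about 7 N with the key home. The key stopped at the expected depths, and the fingertip height at home was 88.3 mm against 88.4 mm expected.
- **Turn:** the tool turned 103.7° from the slot line and I eased it back to 101.7°. The key has about 8.6° of play. The face turned with the key and no slip in the fingers showed. The holding moment was about 0.105 N m.
- **Surroundings:** template matches between the first and last scene pictures put the two other keys and every loose item within 1 pixel of where they started. Nothing came near the red knob.

**Not confirmed:** the moment showed no clear rise at the end stop (0.12 N m at 99°, 0.10 N m at 103.7°). That the core is at its stop is therefore inferred from the angle, not felt directly. The 1.3 rad requirement should be met with a good margin.

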